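Lay the desk in the nook for writing

ROBOT

A 6-joint arm with a two-finger parallel gripper is mounted at the origin on the work surface. World frame = base frame: x ahead of the robot, y to its left, z up, the work surface at z = 0. Lengths are in m, angles in rad, forces in N, time in s.
With the tool pointing down it reaches from about 0.375 to 0.9 m from the base axis. Payload 3.1 kg.
Tool frame: the origin (TCP) lies midway between the tips of the shut fingers; the grasp point (between the pads) lies 19 mm behind it; z points along the fingers, y is the line along which they close (so a half turn about z gives the same grasp; the last joint's range is limited). The gripper opens to 87 mm and grips with 3 to 60 N. Pads are 19 mm wide; open, the fingers measure 117 mm over their backs; the gripper's body (75 mm by 190 mm) begins 51 mm behind the grasp point.
Start: joints at [0.978, 0.527, 1.433, -0, 1.181, -0.178], TCP at [0.252, 0.572, 0.185] pointing down, gripper open.
Joint ranges: [-3.08, 3.08], [-0.75, 2.2], [0.22, 2.44], [-1.43, 4.57], [0, 2.65], [-2.85, 2.85]. Speed limits (rad/s): [2.79, 2.79, 3.14, 3.14, 3.14, 3.14].

INTERFACE

Orientations are given as a unit quaternion [x, y, z, w].
In Python, from rig import status, imaging, order gives the robot as it stands.
- The arm moves only by the tool arm_command, never from a script. Its argument "deltas" is one flat list of numbers, 5 for each row, row after row: the opening, from -1 (shut) to 1 (fully open), so that 0 is half open, then the shift along the tool's x, y, z in m, then the turn about the tool's z in rad. In form: [gripper, tx, ty, tz, roll, gripper, tx, ty, tz, roll, ...]. A call has 1 to 12 rows; each row shifts and turns the commanded pose from where the row before left it, along the tool's axes as they then stand; what a row does not reach is not made up. A row lasts 1/8 s, in which the tool goes at most 62.5 mm and 10.7 degrees, less where a joint would pass 70% of its speed; a pose out of reach is approached as far as the arm can. A call with a gripper value outside its range is refused whole. The fingers move at their own pace and stop on an object; "newtons" is the grip in N (left out, the last holds). Time passes only in rows, so rows that do not move let the fingers close. It gives the time, the measured TCP pose, the force, the opening and the grip force at its end, in the units of the state.
- status.get_obs(): the state, without advancing time (a new reading comes with each control period).
- imaging.camera(name): name is "scene" or "top" or "wrist"; returns (picture, depth): 420x560x3 uint8, red, green, blue; 420x560 float32, m along the optical axis (not along the pixel's ray), 0 where there is no reading.
- imaging.camera_params(name): a dict with "intrinsics" (3x3 intrinsics, pixels), "camera_from_world" (4x4, takes a point from world to camera coordinates). Camera axes: x right, y up, looking along -z (the intrinsics and any distortion apply to the point x, -y, -z); pixel columns grow to the right and rows downward; lengths in m; the calibration is good to about 2 mm. A picture is of the moment at which its call begins: read the wrist's pose just before it. camera_params takes no time and is no camera call; for the wrist camera it gives the pose at the moment of the call.
- order.hand_in(): hands the job in; it is judged then, once.
The state is a dict: "time": time; "q": joint angles; "joint_velocities": joint speeds; "joint_torque": joint torques, N m; "position": TCP position; "tool_rot": TCP orientation; "ft_force": force on the tool from outside, world axes, zero at the start; "moment": the same for the moment, N m; "grip_width": finger opening in m; "grip_force": force on a finger pad.
Only numpy, scipy, OpenCV 4.12 (cv2) and the standard library are available. Lean on these libraries where they do the work, as an engineer would, in place of code of your own. Each camera call takes 0.05 s, during which the arm holds its last target. There are 200 camera calls.

TASK

Lay the desk for someone sitting in the chair, which stands at the far side of the desk from the robot: the green notebook goes in the middle of the leather pad, squared to it with its long sides pointing at the chair, the beetle paperweight on the middle of the notebook, and the pen on the pad, parallel to the notebook, level with its middle, on the sitter's right and halfway between the notebook and the pad's edge. Stand the mug upright on the middle of the slate coaster, and the clock on the desk midway between the globe and the camera, in line with them and facing the chair as the camera does. Leave the globe and the camera where they are.

Things in the scene. Friction and masses are not known exactly. Their poses are not given: they have to be found in the camera images.
- notebook: Small dark green hardcover notebook with an elastic band, lying flat, loose, 100 (x, long) x 64 (y) x 16 (z) mm, 0.11 kg; origin at the centre of its underside, z up. Either end of it may point at the chair.
- paperweight: Cream block with a black beetle on its top, loose, 60 (x) x 44 (y) x 26 (z) mm (the beetle adds 2 mm, look only), 0.16 kg; origin at the centre of its underside, z up. Which way it is turned on the notebook does not matter.
- pen: Dark blue pen with brass clip and nib end, lying along its x axis, loose, 125 (x) x 12 (y) x 12 (z) mm, does not roll, 0.03 kg; origin at the middle of its length on its underside. Either end may point at the chair.
- mug: Small orange-yellow mug, standing empty and upright, loose, body 66 mm across at the rim and 72 mm high, 4 mm wall, handle sticking out towards its +y; 0.2 kg; origin at the centre of its underside, z up. To clear the handle, grip it over the outside along its x axis. Where the handle points at the end does not matter.
- clock: Brown wooden desk clock with a round white dial, standing upright, loose, 38 (x, depth) x 64 (y, width) x 70 (z, height) mm, 0.18 kg; origin at the centre of its underside; the dial is on its +x side. At the start it looks within 0.5 rad of the chair's direction (world +x).
- pad: Brown leather desk pad with pale stitching, fixed, 180 (x, depth) x 320 (y, width) x 3 (z) mm; origin at the centre of its underside (its top is 3 mm higher). +x points towards the chair (world +x within 0.15 rad), +y is the right-hand side of the person in the chair (world +y, the robot's left).
- coaster: Round dark grey slate coaster, fixed to the desk, 90 mm across, 5 mm thick; origin at the centre of its underside. It may lie on either side of the desk.
- globe: Small desk globe, cream ball of 110 mm on a round black foot of 90 mm, 170 mm high, loose, 0.45 kg, may not be shifted; origin at the centre of its foot's underside. The middles of globe and camera are 340 mm apart in a row across the desk; either may be on either side.
- camera: Black camera with a silver top, 70 (x, with lens) x 118 (y) x 72 (z) mm, loose, 0.48 kg, may not be shifted; origin on the desk at the middle of those extents; its lens looks along +x, towards the chair. The row of globe and camera runs along its y axis.
Things that resemble listed ones, but are neither listed nor needed, are in the scene too. What is shaped like the paperweight but red or turquoise is not meant.

How it is judged:
At the end, for the whole second after the job is handed in: All at rest, flat or upright: notebook on pad, paperweight on notebook, mug on coaster, middles within 12 mm (notebook square to 0.15 rad); pen on pad at pad y 81 to 111 mm, x within 20 mm, parallel to 0.2 rad; clock within 15 mm of midway globe-camera, dial facing as camera to 0.25 rad (horizontal distance between notebook and pad below 0.012 m and angle between the x axis of notebook and the x axis of pad, either way round below 0.15 rad and angle between each of notebook, paperweight, mug, clock's own z axis and vertical below 0.1 rad and z of notebook in the frame of pad between 0 and 0.006 m and horizontal distance between paperweight and notebook below 0.012 m and z of paperweight in the frame of notebook between 0.013 and 0.019 m and y of pen in the frame of pad between 0.081 and 0.111 m and x of pen in the frame of pad between -0.02 and 0.02 m and z of pen in the frame of pad between -0.0005 and 0.0065 m and angle between the x axis of pen and the x axis of pad, either way round below 0.2 rad and horizontal distance between mug and coaster below 0.012 m and z of mug in the frame of coaster between 0.002 and 0.008 m and x of clock in the frame of camera between -0.015 and 0.015 m and (y of clock in the frame of camera between 0.155 and 0.185 m or y of clock in the frame of camera between -0.185 and -0.155 m) and horizontal distance between clock and globe below 0.2 m and angle between the x axis of clock and the x axis of camera, either way round below 0.25 rad and x of pad in the frame of clock above 0.05 m and height (world z) of clock between -0.004 and 0.004 m and linear speed of each of notebook, paperweight, pen, mug, clock below 0.02 m/s); the robot touches nothing.
It fails at once if the globe is shifted by more than 15 mm (distance of globe from where it was at the start of the episode above 0.015 m).
It fails at once if the camera is shifted by more than 15 mm (distance of camera from where it was at the start of the episode above 0.015 m).
It also fails if it takes over 136 s, if anything falls off the work surface, if the arm or the gripper's body presses on something with over 40 N, if the wrist force passes 120 N, or if a joint passes its speed limit or range.

## Working session

There is one attempt and no reset: what is moved stays moved. The work goes in short steps, Python scripts to look and compute and a tool call to move; the robot and the scene stay as the last step left them, time stands still between calls to the robot, and variables do not carry over. Pictures are saved under pics/ and viewed, at most 14 in all, crops included, and the job is handed in when it is done.

Besides the shell and the picture viewer there is one more tool, called after ">>>" by a JSON object that holds its "api" and its "payload", one argument or row to a line. arm_command: Moves the arm, as the interface text tells. Its arguments: {"type":"object","properties":{"deltas":{"type":"array"},"newtons":{"type":"number"}},"required":["deltas"]}

```bash
ls; mkdir -p pics
python3 - <<'E'
from rig import status, imaging
import cv2, numpy as np
o=status.get_obs(); print(o['time'],o['position'],o['tool_rot'],o['grip_width'])
for n in ['top','scene']:
    p,d=imaging.camera(n); np.savez('%s0.npz'%n,p=p,d=d)
    cv2.imwrite('pics/%s0.png'%n,p[:,:,::-1])
    c=imaging.camera_params(n); print(n,np.round(c['intrinsics'],1).tolist(),np.round(c['camera_from_world'],3).tolist(),[k for k in c])
E
```

```text
pics
0.0 [0.25141173 0.57132585 0.18406811] [ 2.05929312e-01  9.78566271e-01 -1.00407516e-03 -4.04374769e-04] 0.08685796027668598
top [[516.9, 0.0, 274.1], [0.0, 516.9, 215.4], [0.0, 0.0, 1.0]] [[0.036, -0.999, 0.004, 0.025], [0.976, 0.036, 0.214, -0.578], [-0.214, -0.004, 0.977, -1.232], [0.0, 0.0, 0.0, 1.0]] ['intrinsics', 'camera_from_world']
scene [[392.9, 0.0, 277.6], [0.0, 392.9, 205.4], [0.0, 0.0, 1.0]] [[0.712, 0.702, 0.01, -0.454], [-0.602, 0.603, 0.524, 0.271], [0.362, -0.379, 0.852, -1.229], [0.0, 0.0, 0.0, 1.0]] ['intrinsics', 'camera_from_world']
```

View pics/top0.png

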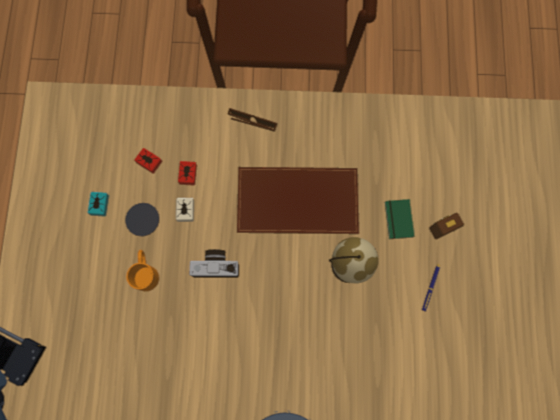

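View pics/scene0.png

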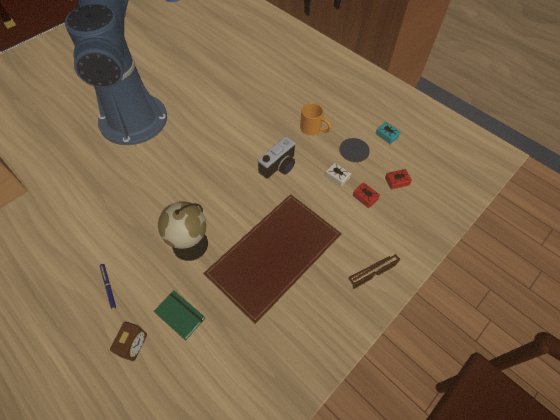

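The top view shows the pad at (298,200), notebook (400,219), clock (447,226), pen (431,289), globe (355,260), camera (215,267), mug (142,277), coaster (142,219) and cream paperweight (185,209). The scene view agrees with this layout, with the dial facing the chair.

```bash
cat > h.py <<'E'
import numpy as np, cv2
from rig import status, imaging
def cloud(n,d,c=None):
    c=c or imaging.camera_params(n); K=np.array(c['intrinsics']); T=np.linalg.inv(np.array(c['camera_from_world']))
    v,u=np.mgrid[:d.shape[0],:d.shape[1]]
    P=np.stack([(u-K[0,2])/K[0,0]*d,-(v-K[1,2])/K[1,1]*d,-d],-1)
    W=P@T[:3,:3].T+T[:3,3]; W[d<=0]=np.nan; return W
def rect(xy):
    (c,s,a)=cv2.minAreaRect((xy*1000).astype(np.float32))
    if s[0]<s[1]: s=(s[1],s[0]); a+=90   # a: direction of long side
    a=(a+90)%180-90
    return np.round(c,1),np.round(s,1),round(np.radians(a),3)
def masks(p):
    h=cv2.cvtColor(p,cv2.COLOR_RGB2HSV).astype(int); H,S,V=h[...,0],h[...,1],h[...,2]
    return dict(notebook=(H>50)&(H<85)&(S>80), pen=(H>105)&(H<135)&(S>90), mug=(H>10)&(H<22)&(S>200)&(V>120),
      coaster=(S<70)&(V<90), white=(S<60)&(V>150), pad=((H<10)|(H>172))&(S>90)&(V<110), any=V>=0)
def clean(m):
    m=m.astype(np.uint8); n,l,s,_=cv2.connectedComponentsWithStats(m,connectivity=8)
    return l==1+np.argmax(s[1:,4]) if n>1 else m>0
# name: mask, rough x,y, radius, zmin,zmax
E
cat > m.py <<'E'
from h import *
import sys
for n in ['top','scene']:
    f=np.load(n+'0.npz'); p,d=f['p'],f['d']; W=cloud(n,d); M=masks(p)
    if n=='top':
        g={k:W[v,u,:] for k,(u,v) in dict(notebook=(400,219),clock=(447,226),pen=(431,289),globe=(355,260),camera=(215,267),mug=(142,277),coaster=(142,219),paper=(185,209),pad=(298,200)).items()}
        for k in g: print(k,np.round(g[k],3))
    def sel(k,m,r,z0,z1):
        s=M[m]&(np.hypot(W[...,0]-g[k][0],W[...,1]-g[k][1])<r)&(W[...,2]>z0)&(W[...,2]<z1)
        if not s.any(): print(n,k,'none'); return
        s=clean(s); q=W[s]; print(n,k,*rect(q[:,:2]),'z',np.round(np.median(q[:,2]),4),s.sum())
    sel('notebook','any',.08,.011,.025); sel('notebook','notebook',.09,.011,.03)
    sel('clock','any',.06,.06,.09); sel('clock','any',.07,.02,.09)
    sel('pen','any',.08,.005,.03); sel('pen','pen',.08,-.01,.03)
    sel('camera','any',.1,.05,.09); sel('camera','any',.1,.02,.09)
    sel('mug','any',.06,.062,.09)
    sel('coaster','coaster',.06,-.01,.02); sel('paper','any',.05,.02,.04)
    sel('pad','pad',.2,-.01,.02)
    sel('globe','any',.08,.05,.18)
    s=(np.hypot(W[...,0]-g['globe'][0],W[...,1]-g['globe'][1])<.1)&(W[...,2]>.1)&(W[...,2]<.18)
    q=W[s]; A=np.c_[2*q,np.ones(len(q))]; x=np.linalg.lstsq(A,(q**2).sum(1),rcond=None)[0]; print(n,'sphere',x[:3],np.sqrt(x[3]+x[:3]@x[:3]))
E
python3 m.py
```

```text
notebook [ 0.59  -0.281  0.014]
clock [ 0.565 -0.385  0.066]
pen [ 0.412 -0.357  0.012]
globe [ 0.459 -0.142  0.159]
camera [0.441 0.185 0.074]
mug [0.417 0.378 0.002]
coaster [0.567 0.39  0.006]
paper [0.593 0.277 0.027]
pad [ 0.634 -0.015  0.   ]
top notebook [ 591.4 -280.7] [100.1  66.3] 0.117 z 0.0164 917
top notebook [ 591.  -279.1] [97.7 63.2] 0.112 z 0.0163 818
top clock [ 571.7 -391.8] [65.9 38.8] -1.08 z 0.0697 394
top clock [ 572.  -391.1] [66.5 41.1] -1.1 z 0.0688 496
top pen [ 415.7 -359.6] [127.9  16.2] -0.327 z 0.0107 233
top pen [ 443.2 -366.2] [53.   6.6] -0.342 z 0.0114 56
top camera [455.1 189.9] [117.6  65.9] -1.537 z 0.0619 858
top camera [454.8 189.9] [117.6  66.4] -1.543 z 0.0611 1015
top mug [415.9 367.9] [71.2 64.5] 0.85 z 0.0701 186
top coaster [566.7 391.4] [86.4 85.3] 0.834 z 0.0045 850
top paper [594.  278.9] [60.1 44.6] 0.055 z 0.0255 383
top pad [633.2 -14.5] [302.2 169.4] -1.555 z 0.003 6240
top globe [ 465.8 -148.3] [107.7 107.3] -0.781 z 0.145 1709
top sphere [ 0.46620061 -0.14837479  0.10790809] 0.053368803124316085
scene notebook [ 593.9 -278.7] [101.7  64.2] 0.112 z 0.0151 1223
scene notebook [ 595.3 -284.4] [98.9 50.1] 0.123 z 0.0151 900
scene clock [ 575.  -390.7] [63.8 38.3] -1.096 z 0.0687 599
scene clock [ 575.9 -390.4] [64.  40.2] -1.096 z 0.0676 857
scene pen [ 420.5 -357.3] [123.8  12.2] -0.336 z 0.0099 246
scene pen [ 445.4 -365.4] [56.1  9.1] -0.352 z 0.0102 87
scene camera [457.2 190.1] [120.1  67.2] -1.509 z 0.061 588
scene camera [457.8 190.2] [120.1  68.6] -1.509 z 0.0563 910
scene mug [416.9 366.2] [66.6 63.4] -0.607 z 0.0693 149
scene coaster [569.4 392.2] [90.5 84. ] -0.913 z 0.0043 549
scene paper [597.4 278.6] [60.5 45.3] 0.07 z 0.0249 281
scene pad [636.1 -13.4] [313.  176.9] 1.539 z 0.0023 4939
scene globe [ 473.7 -148.9] [104.2 101.4] 0.846 z 0.1407 1819
scene sphere [ 0.46811406 -0.14711863  0.10508216] 0.05471544196282284
```

```bash
cat > m2.py <<'E'
from h import *
for n in ['top','scene']:
    f=np.load(n+'0.npz'); p,d=f['p'],f['d']; W=cloud(n,d); V=p.max(2)
    s=(abs(W[...,0]-.634)<.13)&(abs(W[...,1]+.014)<.19)&(W[...,2]<.015)
    for t in (90,110,125):
        q=W[clean(s&(V<t))]; print(n,'pad',t,*rect(q[:,:2]),len(q))
    m=masks(p)['mug']&(np.hypot(W[...,0]-.4165,W[...,1]-.367)<.08)&(W[...,2]>.02)&(W[...,2]<.06)
    q=W[m][:,:2]-[.4165,.367]; r=np.hypot(*q.T); q=q[r>.042]; print('handle',q.mean(0) if len(q) else 0,len(q),r.max())
E
python3 m2.py
cat > go.py <<'E'
# go.py x y z phi (mm, rad): needed roll, then shift in tool axes after roll
import sys; from h import *
from scipy.spatial.transform import Rotation as R
o=status.get_obs(); x=R.from_quat(o['tool_rot']).as_matrix(); ph=np.arctan2(x[1,0],x[0,0])
print('t',round(o['time'],2),'pos',np.round(o['position']*1000,1),'phi',round(ph%6.2832,3),'w',round(o['grip_width'],4),'gf',round(o['grip_force'],1))
for a in sys.argv[1:]:
    X,Y,Z,f=map(float,a.split(',')); D=np.array([X,Y,Z])/1000-o['position']
    c,s=np.cos(f),np.sin(f); print('roll',round((ph-f+np.pi)%(2*np.pi)-np.pi,3),'shift',np.round([c*D[0]+s*D[1],s*D[0]-c*D[1],-D[2]],4))
E
python3 go.py 416.5,367,120,3.1416
```

```text
top pad 90 [635.  -14.2] [314.2 177.7] -1.546 7061
top pad 110 [635.1 -13.3] [319.5 181.1] -1.543 7923
top pad 125 [635.9 -13.9] [320.8 183.5] -1.55 8019
handle [0.05111171 0.00740333] 26 0.060445744634916546
scene pad 90 [637.1 -12.8] [318.5 179.1] -1.547 7685
scene pad 110 [636.  -11.7] [322.8 183.4] -1.544 8274
scene pad 125 [636.2 -11.4] [324.5 183.9] -1.544 8429
t 0.1 pos [251.5 571.4 184.2] phi 2.727 w 0.087 gf 0.0
roll -0.415 shift [-0.165  -0.2044  0.0642]Traceback (most recent call last):
  File "m2.py", line 8, in <module>
    q=W[m][:,:2]-[.4165,.367]; r=np.hypot(*q.T); q=q[r>.042]; print('handle',q.mean(0) if len(q) else 0,len(q),r.max())
                                                                                                               ~~~~~^^
    return umr_maximum(a, axis, None, out, keepdims, initial, where)
ValueError: zero-size array to reduction operation maximum which has no identity
```

>>> {"api": "arm_command", "payload": {
  "deltas": [1,0,0,0,-0.14,1,0,0,0,-0.14,1,0,0,0,-0.135,1,-0.033,-0.041,0,0,1,-0.033,-0.041,0,0,1,-0.033,-0.041,0,0,1,-0.033,-0.041,0.02,0,1,-0.033,-0.0404,0.044,0,1,0,0,0,0,1,0,0,0,0],
  "newtons": 15
}}

```text
time: 1.35
position: [0.414, 0.3712, 0.1247]
tool_rot: [0.0, 1.0, 0.0, -0.0]
ft_force: [-0.0, -0.4, 0.4]
grip_width: 0.0869
grip_force: 0.0
```

```bash
python3 go.py 416.5,367,32,3.1416
```

```text
t 1.35 pos [414.  371.2 124.7] phi 3.141 w 0.0869 gf 0.0
roll -0.001 shift [-0.0025 -0.0042  0.0927]
```

>>> {"api": "arm_command", "payload": {
  "deltas": [1,-0.002,-0.002,0.02,0,1,0,-0.002,0.03,0,1,0,0,0.025,0,1,0,0,0.015,0,1,0,0,0,0,1,0,0,0,0]
}}

```text
time: 2.1
position: [0.4166, 0.3679, 0.0357]
tool_rot: [-0.0, 1.0, 0.001, 0.001]
ft_force: [0.5, 0.7, -0.5]
grip_width: 0.0872
grip_force: 0.0
```

```bash
python3 go.py 416.5,367,32,3.1416
```

```text
t 2.1 pos [416.6 367.9  35.7] phi 3.143 w 0.0872 gf 0.0
roll 0.001 shift [ 0.0001 -0.0009  0.0037]
```

Good. Close, then lift.

>>> {"api": "arm_command", "payload": {
  "deltas": [-1,0,0,0,0,-1,0,0,0,0,-1,0,0,0,0,-1,0,0,0,0,-1,0,0,0,0,-1,0,0,0,0,-1,0,0,-0.02,0,-1,0,0,-0.02,0,-1,0,0,0,0,-1,0,0,0,0],
  "newtons": 15
}}

```text
time: 3.35
position: [0.4156, 0.3668, 0.0741]
tool_rot: [-0.0, 1.0, -0.0, -0.0]
ft_force: [-0.0, -1.3, -0.3]
grip_width: 0.0019
grip_force: 0.0
```

```bash
python3 go.py 568,392,80,3.1416
```

```text
t 3.35 pos [415.6 366.8  74.1] phi 3.142 w 0.0019 gf 0.0
roll 0.0 shift [-0.1524  0.0252 -0.0059]
```

Run:
```python
from h import *
a=[]
for n in ['scene','wrist','top']:
    p,d=imaging.camera(n); np.savez(n+'1.npz',p=p,d=d); a.append(p)
cv2.imwrite('pics/a1.png',np.hstack([a[0][20:240,200:480],a[2][180:400,20:300]])[:,:,::-1])
cv2.imwrite('pics/w1.png',a[1][:,:,::-1])
```

```text
(no output)
```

View pics/a1.png

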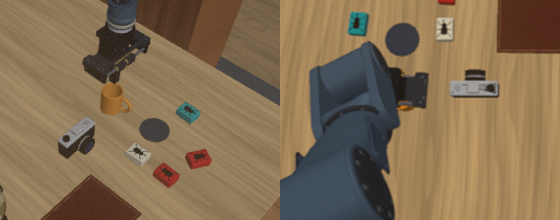

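The scene crop shows the mug still upright and the gripper shut just above it (around (112,95) in the crop), so the grasp slipped off.

Run:
```python
from h import *
for n in ['scene','top']:
    for i in '01':
        f=np.load(n+i+'.npz'); p,d=f['p'],f['d']; W=cloud(n,d)
        m=masks(p)['mug']&(np.hypot(W[...,0]-.43,W[...,1]-.367)<.12)&(W[...,2]<.09)
        q=W[m]; print(n,i,len(q),'z pct',np.round(np.nanpercentile(q[:,2],[1,50,99]),3) if len(q) else 0)
        t=q[(q[:,2]>.06)]
        if len(t)>8: print(rect(t[:,:2]))
```

```text
scene 0 0 z pct 0
scene 1 0 z pct 0
top 0 489 z pct [-0.001  0.008  0.075]
(array([423.1, 361.2]), array([81.4, 62.5]), np.float64(-0.372))
top 1 19 z pct [-0.001  0.071  0.075]
(array([384.6, 357.4]), array([19.6,  3.8]), np.float64(-1.284))
```

View pics/w1.png

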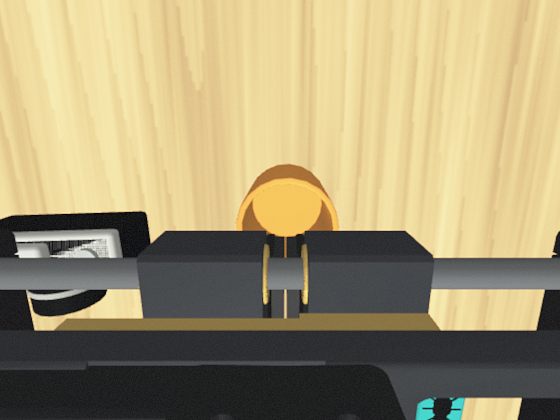

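The wrist view shows the mug upright, rim around (287,215), displaced toward the robot from the shut fingers. It has been squeezed out. I'll measure its rim from this view.

Run:
```python
from h import *
for n in ['wrist','scene']:
    f=np.load(n+'1.npz'); p,d=f['p'],f['d']; W=cloud(n,d)
    if n=='wrist':
        h=cv2.cvtColor(p,cv2.COLOR_RGB2HSV); print(h[200,287],W[200,287],h[190,245],W[215,240],W[100,100],np.round(imaging.camera_params(n)['camera_from_world'],3).tolist(), imaging.camera_params(n)['intrinsics'][0])
        s=(p[...,0].astype(int)-p[...,2]>110)
    else: s=(p[...,0].astype(int)-p[...,2]>60)
    s&=(np.hypot(W[...,0]-.40,W[...,1]-.367)<.12)
    t=W[s&(W[...,2]>.063)&(W[...,2]<.09)]; print(n,len(t)); 
    if len(t)>5:
        print(rect(t[:,:2])); A=np.c_[2*t[:,:2],np.ones(len(t))]; x=np.linalg.lstsq(A,(t[:,:2]**2).sum(1),rcond=None)[0]; print('circ',x[:2],np.sqrt(x[2]+x[:2]@x[:2]))
    u=W[s&(W[...,2]<.06)&(W[...,2]>.015)]; 
    if len(u): print('side',u.min(0),u.max(0))
```

```text
[ 21 157 246] [0.41054726 0.36821381 0.00605584] [ 22  88 235] [0.40492858 0.33807326 0.0721513 ] [3.31018525e-01 2.20711574e-01 2.29401107e-04] [[-0.0, 1.0, 0.0, -0.366], [-0.97, -0.0, -0.244, 0.405], [-0.244, -0.0, 0.97, -0.181], [0.0, 0.0, 0.0, 1.0]] [331.91333009   0.         284.95555456]
wrist 1124
(array([398.3, 367.7]), array([64.5, 34.7]), np.float64(1.558))
circ [0.41241744 0.36752847] 0.030076002248295843
side [0.38082879 0.33873361 0.01502761] [0.44314243 0.39653807 0.05999497]
scene 142
(array([418.1, 365.7]), array([69.6, 64.6]), np.float64(-0.517))
circ [0.41794853 0.36673129] 0.03128644895428977
side [0.38536482 0.33313578 0.01500666] [0.48475512 0.39880695 0.05997442]
```

The mug hasn't moved: (416,367). I'll retry with a firmer grip and check it before lifting.

>>> {"api": "arm_command", "payload": {
  "deltas": [1,0,0,-0.02,0,1,0,0,0,0,1,0,0,0,0,1,0,0,0,0,1,0,0,0,0,1,0,0,0,0,1,0,0,0,0,1,0,0,0,0,1,0,0,0,0],
  "newtons": 40
}}

```text
time: 4.62
position: [0.4161, 0.367, 0.0948]
tool_rot: [-0.0, 1.0, 0.0, 0.0]
ft_force: [-0.1, -0.8, -0.2]
grip_width: 0.0817
grip_force: 0.0
```

>>> {"api": "arm_command", "payload": {
  "deltas": [1,0,0,0.03,0,1,0,0,0.03,0,1,0,0,0.006,0,1,0,0,0,0,-1,0,0,0,0,-1,0,0,0,0,-1,0,0,0,0,-1,0,0,0,0,-1,0,0,0,0,-1,0,0,0,0]
}}

```text
time: 5.88
position: [0.4167, 0.3677, 0.0295]
tool_rot: [-0.0, 1.0, 0.001, 0.001]
ft_force: [0.1, 1.9, 5.3]
grip_width: 0.064
grip_force: 40.0
```

>>> {"api": "arm_command", "payload": {
  "deltas": [-1,0,0,-0.01,0,-1,0,0,-0.015,0,-1,0,0,-0.02,0,-1,0,0,0,0,-1,-0.03,0.005,0,0,-1,-0.03,0.005,0,0,-1,-0.03,0.005,0,0,-1,-0.03,0.005,0,0,-1,-0.0315,0.0045,0,0,-1,0,0,0,0,-1,0,0,0,0]
}}

```text
time: 7.25
position: [0.5659, 0.3908, 0.0725]
tool_rot: [-0.0, 1.0, -0.001, -0.002]
ft_force: [-0.6, 0.5, -2.9]
grip_width: 0.0644
grip_force: 40.0
```

```bash
python3 go.py 568,392,35.5,3.1416
```

```text
t 7.25 pos [565.9 390.8  72.5] phi 3.142 w 0.0644 gf 40.0
roll -0.0 shift [-0.0021  0.0012  0.037 ]
```

>>> {"api": "arm_command", "payload": {
  "deltas": [-1,-0.001,0.001,0.02,0,-1,0,0,0.01,0,-1,0,0,0.005,0,-1,0,0,0.002,0,-1,0,0,0,0,-1,0,0,0,0,1,0,0,0,0,1,0,0,0,0,1,0,0,0,0,1,0,0,0,0]
}}

```text
time: 8.5
position: [0.5688, 0.3927, 0.037]
tool_rot: [-0.0, 1.0, 0.0, 0.0]
ft_force: [0.3, -0.2, 0.6]
grip_width: 0.0863
grip_force: 0.0
```

>>> {"api": "arm_command", "payload": {
  "deltas": [1,0,0,-0.02,0,1,0,0,-0.04,0,1,0,0,-0.05,0,1,0,0,-0.05,0,1,0,-0.05,0,0,1,0,-0.06,0,0,1,0,-0.06,0,0,1,0,-0.06,0,0,1,0,-0.06,0,0,1,0,-0.06,0,0,1,0,-0.06,0,0,1,0,-0.06,0,0]
}}

```text
time: 10.0
position: [0.5691, -0.0795, 0.1986]
tool_rot: [-0.0, 1.0, -0.0, 0.001]
ft_force: [0.3, 0.8, -0.2]
grip_width: 0.0871
grip_force: 0.0
```

```bash
python3 - <<'E'
from h import *
p,d=imaging.camera('top'); np.savez('top2.npz',p=p,d=d); W=cloud('top',d)
s=(np.hypot(W[...,0]-.568,W[...,1]-.392)<.06)&(W[...,2]>.06); print(rect(W[s][:,:2]), W[s][:,2].max())
h=cv2.cvtColor(p,cv2.COLOR_RGB2HSV)
cv2.imwrite('pics/t2.png',cv2.resize(p[120:320,60:340],None,fx=2,fy=2)[:,:,::-1])
E
python3 go.py 593,-280,130,3.2566
```

```text
(array([572.1, 397.2]), array([85.1, 64.7]), np.float64(0.699)) 0.0822382847904628
t 10.05 pos [569.9 -88.1 198.6] phi 3.137 w 0.0868 gf 0.0
roll -0.119 shift [-0.0009 -0.1933  0.0686]
```

View pics/t2.png

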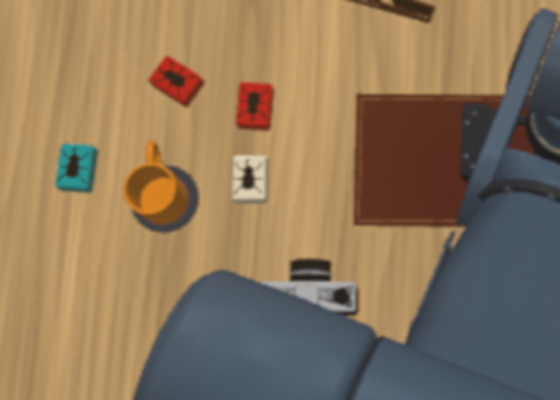

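The crop shows the mug upright on the coaster, rim around (157,190) and coaster around (163,200). I'll fit the rim circle and move on to the notebook at the same time.

```bash
cat > mug.py <<'E'
from h import *
import sys
W=cloud('top',np.load(sys.argv[1])['d'])
s=(np.hypot(W[...,0]-.568,W[...,1]-.392)<.05)&(W[...,2]>.068)&(W[...,2]<.085); t=W[clean(s)][:,:2]
print(len(t),t.min(0),t.max(0)); c,r=cv2.minEnclosingCircle((t*1000).astype(np.float32)); print(c,r)
E
python3 mug.py top2.npz
```

```text
184 [0.5325589  0.35761803] [0.6150649  0.42397147]
(573.7753295898438, 390.3924255371094) 41.49824905395508
```

>>> {"api": "arm_command", "payload": {
  "deltas": [1,0,-0.04,0.01,-0.06,1,0,-0.04,0.02,-0.055,1,0,-0.04,0.02,0,1,0,-0.04,0.02,0,1,0,-0.033,0,0,1,0,0,0,0,1,0,0,0,0]
}}

```text
time: 10.92
position: [0.5841, -0.2689, 0.1276]
tool_rot: [-0.058, 0.998, 0.0, 0.0]
ft_force: [-0.3, 0.3, -0.0]
grip_width: 0.0871
grip_force: 0.0
```

```bash
python3 go.py 593,-280,5,3.2566
```

```text
t 10.93 pos [ 584.1 -268.9  127.6] phi 3.257 w 0.0871 gf 0.0
roll 0.0 shift [-0.0076 -0.0121  0.1226]
```

>>> {"api": "arm_command", "payload": {
  "deltas": [1,-0.0076,-0.012,0.03,0,1,0,0,0.04,0,1,0,0,0.035,0,1,0,0,0.012,0,1,0,0,0.004,0,1,0,0,0,0,1,0,0,0,0],
  "newtons": 25
}}

```text
time: 11.8
position: [0.594, -0.2812, 0.0073]
tool_rot: [-0.058, 0.998, -0.001, 0.001]
ft_force: [0.1, 0.2, 0.1]
grip_width: 0.0869
grip_force: 0.0
```

```bash
python3 go.py 593,-280,4,3.2566
```

```text
t 11.8 pos [ 594.  -281.2    7.3] phi 3.257 w 0.0869 gf 0.0
roll 0.0 shift [0.0009 0.0014 0.0033]
```

>>> {"api": "arm_command", "payload": {
  "deltas": [1,0,0,0.003,0,-1,0,0,0,0,-1,0,0,0,0,-1,0,0,0,0,-1,0,0,0,0,-1,0,0,0,0,-1,0,0,0,0,-1,0,0,0,0],
  "newtons": 25
}}

```text
time: 12.8
position: [0.593, -0.2807, 0.0027]
tool_rot: [-0.058, 0.998, 0.0, -0.0]
ft_force: [-0.1, 0.8, 0.2]
grip_width: 0.025
grip_force: 0.0
```

```bash
python3 go.py 635.5,-13,54,3.1666
```

```text
t 12.8 pos [ 593.  -280.7    2.7] phi 3.257 w 0.025 gf 0.0
roll 0.09 shift [-0.0492  0.2665 -0.0513]
```

```bash
python3 - <<'E'
from h import *
a=[imaging.camera(n)[0] for n in ['scene','wrist']]
cv2.imwrite('pics/a3.png',np.hstack([cv2.resize(a[0][220:400,60:240],(400,400)),cv2.resize(a[1],(400,400))])[:,:,::-1])
E
python3 go.py
```

```text
t 12.9 pos [ 593.  -280.7    2.7] phi 3.257 w 0.0169 gf 0.0
```

View pics/a3.png

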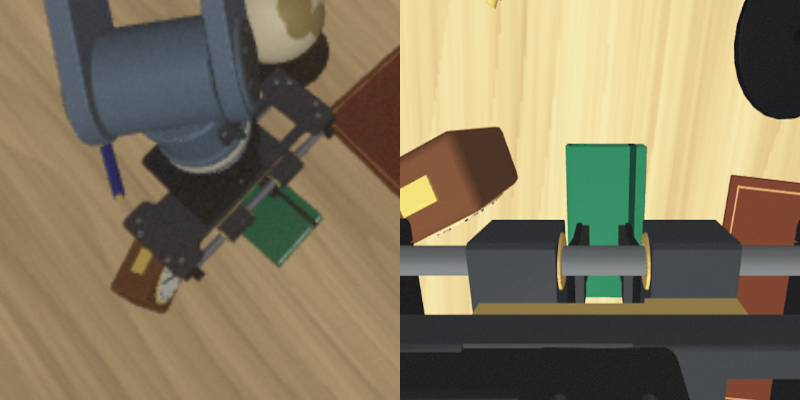

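The fingers (wrist half, around (577,290) and (632,290)) close above the notebook's near end and do not hold it. I'll check the real fingertip position with wrist depth.

Run:
```python
from h import *
p,d=imaging.camera('wrist'); c=imaging.camera_params('wrist'); W=cloud('wrist',d,c); np.savez('w3.npz',p=p,d=d,T=c['camera_from_world'])
K=np.array(c['intrinsics']);o=status.get_obs()
def proj(P):
    q=np.array(c['camera_from_world'])@np.r_[P,1]; return np.round([K[0,0]*q[0]/-q[2]+K[0,2],K[1,1]*-q[1]/-q[2]+K[1,2],-q[2]],3)
print('tcp pix',proj(o['position']),o['position'])
for v in (180,220,240,260,280,300,310,318): print(v,[(u,np.round(W[v,u]*1000).tolist(),d[v,u].round(3)) for u in (245,285,315)])
g=masks(p)['notebook']; t=W[clean(g)]; print('nb z',np.nanpercentile(t[:,2],[5,50,95])); print(rect(t[t[:,2]<.03][:,:2]))
s,ds=imaging.camera('scene'); S=cloud('scene',ds); 
m=(np.hypot(S[...,0]-.593,S[...,1]+.281)<.1)
t=S[clean(m&masks(s)['notebook'])]; print('scene nb',np.nanmedian(t[:,2]),rect(t[:,:2]))
```

```text
tcp pix [2.85005e+02 2.31732e+02 2.11000e-01] [ 0.59303916 -0.28067148  0.00273915]
180 [(245, [560.0, -307.0, 17.0], np.float32(0.189)), (285, [558.0, -285.0, 16.0], np.float32(0.19)), (315, [556.0, -268.0, 17.0], np.float32(0.189))]
220 [(245, [584.0, -305.0, 15.0], np.float32(0.196)), (285, [581.0, -282.0, 16.0], np.float32(0.195)), (315, [579.0, -265.0, 17.0], np.float32(0.194))]
240 [(245, [596.0, -304.0, 17.0], np.float32(0.197)), (285, [593.0, -281.0, 18.0], np.float32(0.197)), (315, [579.0, -268.0, 51.0], np.float32(0.161))]
260 [(245, [561.0, -295.0, 125.0], np.float32(0.084)), (285, [559.0, -285.0, 125.0], np.float32(0.084)), (315, [559.0, -277.0, 124.0], np.float32(0.085))]
280 [(245, [564.0, -294.0, 129.0], np.float32(0.081)), (285, [563.0, -284.0, 128.0], np.float32(0.082)), (315, [563.0, -277.0, 128.0], np.float32(0.082))]
300 [(245, [585.0, -295.0, 103.0], np.float32(0.111)), (285, [633.0, -276.0, 17.0], np.float32(0.207)), (315, [590.0, -270.0, 90.0], np.float32(0.126))]
310 [(245, [588.0, -295.0, 104.0], np.float32(0.112)), (285, [639.0, -275.0, 18.0], np.float32(0.207)), (315, [593.0, -269.0, 91.0], np.float32(0.126))]
318 [(245, [590.0, -295.0, 105.0], np.float32(0.11)), (285, [655.0, -273.0, 1.0], np.float32(0.228)), (315, [597.0, -269.0, 90.0], np.float32(0.128))]
nb z [0.01562827 0.01681025 0.01792285]
(array([ 573.4, -281.3]), array([63.3, 63. ]), np.float64(-1.455))
scene nb 0.015062510994812928 (array([ 616.2, -282.3]), array([55.7, 49.6]), np.float64(0.129))
```

Run:
```python
from h import *
f=np.load('w3.npz'); W=cloud('wrist',f['d'],dict(intrinsics=imaging.camera_params('wrist')['intrinsics'],camera_from_world=f['T']))
m=(W[...,2]>.024)&(W[...,2]<.075)&(np.hypot(W[...,0]-.593,W[...,1]+.281)<.045)
t=W[m]; print(len(t)); v,u=np.nonzero(m); i=np.argsort(t[:,2])[:400:20]
print(np.c_[u,v,np.round(t*1000)][i].astype(int).tolist())
```

```text
1009
[[263, 237, 585, -293, 40], [311, 235, 580, -269, 41], [301, 241, 584, -273, 42], [268, 247, 589, -290, 43], [263, 238, 584, -293, 43], [318, 236, 580, -265, 44], [305, 239, 582, -272, 45], [312, 237, 580, -269, 46], [262, 239, 584, -293, 46], [251, 237, 583, -299, 47], [262, 241, 584, -293, 48], [304, 241, 581, -273, 48], [250, 239, 583, -299, 49], [314, 239, 579, -268, 50], [264, 243, 584, -292, 51], [267, 245, 584, -291, 51], [306, 244, 582, -272, 52], [267, 255, 589, -290, 53], [302, 250, 585, -273, 53], [318, 242, 579, -266, 53]]
```

The real fingertips sit about 38 mm higher than the reported TCP: z≈40 against a reported 2.7. That also explains the first mug miss. I'll allow for this by opening and going about 35 mm lower, watching the force.

>>> {"api": "arm_command", "payload": {
  "deltas": [1,0,0,0,0,1,0,0,0,0,1,0,0,0,0,1,0,0,0,0,1,0,0,0,0,1,0,0,0,0,1,0,0,0,0,1,0,0,0,0,1,0,0,0.015,0,1,0,0,0.012,0,1,0,0,0.004,0,1,0,0,0,0],
  "newtons": 25
}}

```text
time: 14.5
position: [0.5926, -0.2804, -0.0291]
tool_rot: [-0.058, 0.998, 0.0, -0.001]
ft_force: [0.3, -0.0, -0.0]
grip_width: 0.0869
grip_force: 0.0
```

Run:
```python
from h import *
o=status.get_obs(); p,d=imaging.camera('wrist'); W=cloud('wrist',d)
m=(W[...,2]<.06)&(np.hypot(W[...,0]-.593,W[...,1]+.281)<.065)&(p.max(2)<70); t=W[m]
print(o['position'],o['ft_force'],o['grip_width'],len(t)); 
for sgn in (-1,1):
    q=t[(t[:,1]+.281)*sgn>.03]; print(len(q),np.round(np.percentile(q,[1,10,50],0)*1000).tolist() if len(q) else 0)
```

```text
[ 0.59261672 -0.2803827  -0.02911381] [ 0.32916148 -0.01907088 -0.01291548] 0.08685618029500855 3291
1128 [[587.0, -334.0, 10.0], [587.0, -332.0, 15.0], [591.0, -325.0, 35.0]]
1052 [[575.0, -239.0, 11.0], [575.0, -239.0, 16.0], [579.0, -237.0, 34.0]]
```

>>> {"api": "arm_command", "payload": {
  "deltas": [1,0,0,0.005,0,1,0,0,0,0,-1,0,0,0,0,-1,0,0,0,0,-1,0,0,0,0,-1,0,0,0,0,-1,0,0,0,0,-1,0,0,0,0],
  "newtons": 25
}}

```text
time: 15.55
position: [0.5929, -0.2804, -0.0331]
tool_rot: [-0.058, 0.998, 0.0, -0.0]
ft_force: [0.5, 0.9, 1.4]
grip_width: 0.0641
grip_force: 25.0
```

```bash
python3 go.py 635.5,-13,54,3.1666
```

```text
t 15.55 pos [ 592.9 -280.4  -33.1] phi 3.257 w 0.0641 gf 25.0
roll 0.09 shift [-0.0492  0.2663 -0.0871]
```

>>> {"api": "arm_command", "payload": {
  "deltas": [-1,0,0,-0.02,0,-1,0,0,-0.04,0,-1,0,0,-0.04,0,-1,0,0,0,0.09,-1,-0.01,0.05,0,0,-1,-0.01,0.05,0,0,-1,-0.01,0.05,0,0,-1,-0.01,0.05,0,0,-1,-0.0092,0.046,0,0,-1,0,0.02,0,0,-1,0,0,0,0,-1,0,0,0,0]
}}

```text
time: 17.05
position: [0.6357, -0.0152, 0.0671]
tool_rot: [-0.012, 1.0, -0.0, 0.0]
ft_force: [-1.4, -0.7, -2.1]
grip_width: 0.0635
grip_force: 25.0
```

```bash
python3 go.py 635.5,-13,-29.5,3.1666
```

```text
t 17.05 pos [635.7 -15.2  67.1] phi 3.166 w 0.0635 gf 25.0
roll -0.001 shift [0.0001 0.0022 0.0966]
```

>>> {"api": "arm_command", "payload": {
  "deltas": [-1,0,0.001,0.04,0,-1,0,0,0.03,0,-1,0,0,0.018,0,-1,0,0,0.006,0,-1,0,0,0.002,0,-1,0,0,0,0,-1,0,0,0,0]
}}

```text
time: 17.92
position: [0.6362, -0.0126, -0.0282]
tool_rot: [-0.013, 1.0, -0.0, 0.001]
ft_force: [0.2, -0.2, -1.8]
grip_width: 0.0636
grip_force: 25.0
```

>>> {"api": "arm_command", "payload": {
  "deltas": [1,0,0,0,0,1,0,0,0,0,1,0,0,0,0,1,0,0,-0.02,0,1,0,0,-0.05,0,1,0,0,-0.05,0,1,0,0.05,0,0,1,0,0.06,0,0,1,0,0.06,0,0,1,0,0.06,0,0,1,0,0.03,0,0]
}}

```text
time: 19.3
position: [0.6286, 0.251, 0.0925]
tool_rot: [-0.014, 1.0, 0.0, 0.001]
ft_force: [0.5, 0.2, 0.3]
grip_width: 0.0872
grip_force: 0.0
```

```bash
cat > chk.py <<'E'
from h import *
import sys
G=dict(notebook=(635,-13,.07,.014,.03),paper_on=(635,-13,.05,.04,.055),pen=(633,83,.08,.009,.03),paper0=(595,279,.06,.02,.04),pen0=(418,-358,.09,.007,.03),clock=(461,21,.06,.055,.09),clock0=(573,-391,.06,.055,.09),camera=(456,190,.1,.05,.09),globe=(467,-148,.08,.05,.18))
for n in ['top','scene']:
    p,d=imaging.camera(n); np.savez(n+'9.npz',p=p,d=d); W=cloud(n,d); M=masks(p)
    for k in sys.argv[1:]:
        x,y,r,a,b=G[k]; s=(np.hypot(W[...,0]-x/1e3,W[...,1]-y/1e3)<r)&(W[...,2]>a)&(W[...,2]<b)
        if s.sum()<5: print(n,k,'none'); continue
        s=clean(s); print(n,k,*rect(W[s][:,:2]),s.sum(),np.round(np.median(W[s][:,2]),4))
E
python3 chk.py notebook paper0 globe; python3 go.py 595.5,278.7,50,3.2016
```

```text
top notebook [634.5 -14.6] [101.3  63.2] 0.026 906 0.0192
top paper0 none
top globe [ 465.6 -148.2] [108.1 106.6] 0.736 1709 0.145
scene notebook [637.1 -13.1] [99.9 65. ] 0.025 947 0.0182
scene paper0 [597.9 279.4] [60.2 43.6] 0.076 182 0.0246
scene globe [ 474.2 -148.9] [103.9 102. ] 0.814 1823 0.1408
t 19.4 pos [628.6 251.4  92.3] phi 3.172 w 0.087 gf 0.0
roll -0.03 shift [0.0314 0.0292 0.0423]
```

>>> {"api": "arm_command", "payload": {
  "deltas": [1,0,0,0,-0.03,1,0.0314,0.0285,0.02,0,1,0,0,0.03,0,1,0,0,0.03,0,1,0,0,0.03,0,1,0,0,0.012,0,1,0,0,0.003,0,1,0,0,0,0,1,0,0,0,0]
}}

```text
time: 20.52
position: [0.597, 0.2743, -0.0329]
tool_rot: [-0.028, 1.0, 0.0, 0.001]
ft_force: [0.0, 0.2, -0.1]
grip_width: 0.0869
grip_force: 0.0
```

```bash
python3 go.py 595.5,278.7,-33,3.2016
```

```text
t 20.52 pos [597.  274.3 -32.9] phi 3.197 w 0.0869 gf 0.0
roll -0.005 shift [0.0013 0.0045 0.0001]
```

>>> {"api": "arm_command", "payload": {
  "deltas": [1,0.001,0.0045,0,-0.005,1,0,0,0,0,-1,0,0,0,0,-1,0,0,0,0,-1,0,0,0,0,-1,0,0,0,0,-1,0,0,0,0,-1,0,0,0,0,-1,0,0,0,0,-1,0,0,0,0],
  "newtons": 25
}}

```text
time: 21.78
position: [0.5947, 0.2787, -0.0343]
tool_rot: [-0.03, 1.0, 0.0, -0.0]
ft_force: [-0.3, -1.0, 0.2]
grip_width: 0.0439
grip_force: 25.0
```

```bash
python3 go.py 636,-13.5,40,3.1666
```

```text
t 21.77 pos [594.7 278.7 -34.3] phi 3.202 w 0.0439 gf 25.0
roll 0.035 shift [-0.0339 -0.2931 -0.0743]
```

>>> {"api": "arm_command", "payload": {
  "deltas": [-1,0,0,-0.02,0,-1,0,0,-0.04,0,-1,0,0,-0.034,0.035,-1,0,0,0,0,-1,-0.0055,-0.048,0,0,-1,-0.0055,-0.049,0,0,-1,-0.0055,-0.049,0,0,-1,-0.0055,-0.049,0,0,-1,-0.0055,-0.049,0,0,-1,-0.0055,-0.049,0,0,-1,0,0,0,0,-1,0,0,0,0]
}}

```text
time: 23.28
position: [0.634, -0.0131, 0.0589]
tool_rot: [-0.012, 1.0, 0.001, -0.001]
ft_force: [-0.2, 0.5, -1.0]
grip_width: 0.0439
grip_force: 25.0
```

```bash
python3 go.py 635,-13.5,-13,3.1666
```

```text
t 23.27 pos [634.  -13.1  58.9] phi 3.166 w 0.0439 gf 25.0
roll -0.001 shift [-0.001  -0.0004  0.0719]
```

>>> {"api": "arm_command", "payload": {
  "deltas": [-1,-0.001,0,0.04,0,-1,0,0,0.02,0,-1,0,0,0.008,0,-1,0,0,0.004,0,-1,0,0,0,0,-1,0,0,0,0,-1,0,0,0,0]
}}

```text
time: 24.15
position: [0.6366, -0.0137, -0.0115]
tool_rot: [-0.013, 1.0, -0.0, 0.001]
ft_force: [-0.0, -0.4, -1.5]
grip_width: 0.0438
grip_force: 25.0
```

```bash
python3 go.py 635,-13.5,-15,3.1666
```

```text
t 24.15 pos [636.6 -13.7 -11.5] phi 3.167 w 0.0438 gf 25.0
roll 0.0 shift [0.0016 0.0002 0.0035]
```

Lower 3 mm, release, retreat up, then towards the pen in stages.

>>> {"api": "arm_command", "payload": {
  "deltas": [-1,0.001,0,0.003,0,-1,0,0,0,0,1,0,0,0,0,1,0,0,0,0,1,0,0,0,0,1,0,0,0,0,1,0,0,-0.02,0,1,0,0,-0.05,0,1,0,0,-0.06,0,1,0,0,-0.06,0]
}}

```text
time: 25.4
position: [0.6351, -0.0135, 0.178]
tool_rot: [-0.013, 1.0, -0.0, 0.001]
ft_force: [1.4, -0.6, -1.6]
grip_width: 0.0866
grip_force: 0.0
```

>>> {"api": "arm_command", "payload": {
  "deltas": [1,0,-0.05,-0.02,0,1,0,-0.06,0,0,1,0,-0.06,0,0,1,0,-0.06,0,0,1,0,-0.06,0,0,1,0,-0.05,0,0,1,0,0,0,0.18,1,0,0,0,0.18,1,0,0,0,0,1,0,0,0,0]
}}

```text
time: 26.65
position: [0.6438, -0.3532, 0.1957]
tool_rot: [0.165, 0.986, -0.0, 0.0]
ft_force: [0.0, 0.0, 0.6]
grip_width: 0.087
grip_force: 0.0
```

```bash
python3 chk.py notebook paper_on pen0; python3 go.py 418,-358.5,80,2.8066
```

```text
top notebook [635.2 -14.7] [100.3  63.5] 0.028 465 0.019
top paper_on [634.2 -15.9] [59.7 41.4] 0.029 368 0.0453
top pen0 none
scene notebook [637.6 -12.9] [100.5  65. ] 0.015 500 0.0183
scene paper_on [638.5 -13.8] [60.1 44.5] 0.052 394 0.0442
scene pen0 none
t 26.75 pos [ 643.8 -353.1  195.3] phi 2.809 w 0.0868 gf 0.0
roll 0.002 shift [ 0.2115 -0.0793  0.1153]
```

>>> {"api": "arm_command", "payload": {
  "deltas": [0.2,0.042,-0.016,0,0,0.2,0.042,-0.016,0,0,0.2,0.042,-0.016,0,0,0.2,0.042,-0.016,0.02,0,0.2,0.0435,-0.0155,0.04,0,0.2,0,0,0.05,0,0.2,0,0,0.04,0,0.2,0,0,0.03,0,0.2,0,0,0,0,0.2,0,0,0,0]
}}

```text
time: 28.0
position: [0.4186, -0.3597, 0.0158]
tool_rot: [0.166, 0.986, -0.001, 0.001]
ft_force: [-0.0, 0.6, -0.3]
grip_width: 0.0521
grip_force: 0.0
```

```bash
python3 - <<'E'
from h import *
p,d=imaging.camera('wrist'); W=cloud('wrist',d); cv2.imwrite('pics/w5.png',p[:,:,::-1])
m=(W[...,2]>.005)&(W[...,2]<.02)&(np.hypot(W[...,0]-.418,W[...,1]+.358)<.12)&(p.max(2)<230); s=clean(m); print(rect(W[s][:,:2]),s.sum(),np.median(W[s][:,2]))
E
python3 go.py 418,-358.5,-35,2.8066
```

```text
(array([ 399.1, -352. ]), array([85.6, 12. ]), np.float64(-0.339)) 2237 0.01196831290899944
t 28.05 pos [ 418.8 -360.    16.2] phi 2.807 w 0.052 gf 0.0
roll 0.001 shift [0.0012 0.0011 0.0512]
```

View pics/w5.png

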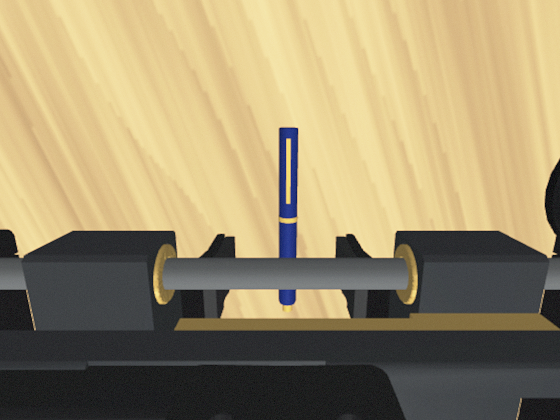

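The wrist view shows the pen (288,128–305) centred and aligned between the fingers.

>>> {"api": "arm_command", "payload": {
  "deltas": [0.2,0.001,0.001,0.025,0,0.2,0,0,0.015,0,0.2,0,0,0.007,0,0.2,0,0,0.003,0,0.2,0,0,0,0,-1,0,0,0,0,-1,0,0,0,0,-1,0,0,0,0,-1,0,0,0,0,-1,0,0,0,0,-1,0,0,0,0,-1,0,0,0,0],
  "newtons": 20
}}

```text
time: 29.55
position: [0.4172, -0.3577, -0.0352]
tool_rot: [0.167, 0.986, -0.0, 0.0]
ft_force: [0.1, 0.2, 0.3]
grip_width: 0.0119
grip_force: 20.0
```

```bash
python3 go.py 600,-359,120,2.8066
```

```text
t 29.55 pos [ 417.2 -357.7  -35.2] phi 2.807 w 0.0119 gf 20.0
roll 0.0 shift [-0.1731  0.0589 -0.1552]
```

>>> {"api": "arm_command", "payload": {
  "deltas": [-1,0,0,-0.02,0,-1,0,0,-0.05,0,-1,0,0,-0.06,0,-1,0,0,-0.02,0,-1,-0.042,0.0145,0,0,-1,-0.042,0.0145,0,0,-1,-0.042,0.0145,0,0,-1,-0.042,0.0145,0,0,-1,-0.042,0.0145,0,0,-1,0,0,0,-0.18,-1,0,0,0,-0.18,-1,0,0,0,0]
}}

```text
time: 31.05
position: [0.6391, -0.3578, 0.1141]
tool_rot: [-0.012, 1.0, 0.0, -0.0]
ft_force: [1.3, -0.1, 0.6]
grip_width: 0.0113
grip_force: 20.0
```

```bash
python3 go.py 633.3,82.7,120,3.1666
```

```text
t 31.05 pos [ 639.1 -357.8  114.1] phi 3.165 w 0.0113 gf 20.0
roll -0.002 shift [-0.0052  0.4405 -0.0059]
```

>>> {"api": "arm_command", "payload": {
  "deltas": [-1,0,0.04,0,0,-1,0,0.05,0,0,-1,0,0.05,0,0,-1,0,0.05,0,0,-1,0,0.05,0,0,-1,0,0.05,0,0,-1,-0.002,0.05,0,0,-1,-0.002,0.05,0,0,-1,-0.0012,0.05,0,0,-1,0,0,0,0,-1,0,0,0,0]
}}

```text
time: 32.42
position: [0.6333, 0.0815, 0.1147]
tool_rot: [-0.012, 1.0, -0.0, -0.0]
ft_force: [-0.4, -0.3, 0.6]
grip_width: 0.0118
grip_force: 20.0
```

```bash
python3 go.py 633.3,82.7,-32,3.1666
```

```text
t 32.42 pos [633.3  81.5 114.7] phi 3.166 w 0.0118 gf 20.0
roll -0.001 shift [0.     0.0012 0.1467]
```

>>> {"api": "arm_command", "payload": {
  "deltas": [-1,0,0.001,0.05,0,-1,0,0,0.05,0,-1,0,0,0.03,0,-1,0,0,0.01,0,-1,0,0,0.005,0,-1,0,0,0,0,-1,0,0,0,0]
}}

```text
time: 33.3
position: [0.6346, 0.0826, -0.0288]
tool_rot: [-0.012, 1.0, -0.0, 0.001]
ft_force: [1.0, 0.6, -0.4]
grip_width: 0.0118
grip_force: 20.0
```

```bash
python3 go.py 633.3,82.7,-32.5,3.1666
```

```text
t 33.3 pos [634.6  82.6 -28.8] phi 3.167 w 0.0118 gf 20.0
roll -0.0 shift [0.0013 0.0001 0.0037]
```

>>> {"api": "arm_command", "payload": {
  "deltas": [-1,0,0,0.003,0,-1,0,0,0,0,-0.3,0,0,0,0,-0.3,0,0,0,0,-0.3,0,0,0,0,-0.3,0,0,0,0,-0.3,0,0,-0.02,0,-0.3,0,0,-0.05,0,-0.3,0,0,-0.06,0,-0.3,0,0,-0.06,0,-0.3,0,0,-0.03,0]
}}

```text
time: 34.67
position: [0.6355, 0.0827, 0.1927]
tool_rot: [-0.013, 1.0, -0.0, 0.004]
ft_force: [0.3, 0.1, -0.9]
grip_width: 0.0304
grip_force: 0.0
```

>>> {"api": "arm_command", "payload": {
  "deltas": [1,0,-0.05,0,0,1,0,-0.06,0,0,1,0,-0.06,0,0,1,0,-0.06,0,0,1,0,-0.06,0,0,1,0,-0.06,0,0,1,0,-0.06,0,0,1,0,-0.06,0,0,1,0,0,0,0.18,1,0,0,0,0.18,1,0,0,0,0.18,1,0,0,0,0.18]
}}

```text
time: 36.17
position: [0.6451, -0.3871, 0.1883]
tool_rot: [0.343, 0.939, -0.0, 0.0]
ft_force: [0.6, 0.7, 0.9]
grip_width: 0.087
grip_force: 0.0
```

>>> {"api": "arm_command", "payload": {
  "deltas": [1,0,0,0,0.18,1,0,0,0,0.18,1,0,0,0,0.036,1,0,0,0,0]
}}

```text
time: 36.67
position: [0.6453, -0.3871, 0.1876]
tool_rot: [0.518, 0.855, -0.0, 0.0]
ft_force: [-0.2, -0.3, 0.2]
grip_width: 0.0872
grip_force: 0.0
```

```bash
python3 chk.py notebook paper_on pen clock0; python3 go.py 573.5,-391,100,2.05
```

```text
top notebook [634.2 -14.7] [100.9  63.4] 0.027 497 0.0189
top paper_on [634.2 -14.8] [60.2 43.6] 0.022 373 0.0451
top pen [635.2  83.6] [128.3  13.2] 0.041 189 0.014
top clock0 none
scene notebook [637.6 -12.9] [100.9  65.2] 0.019 506 0.0185
scene paper_on [638.5 -14. ] [59.8 44.2] 0.036 391 0.0446
scene pen [636.   82.2] [123.   12.9] 0.03 190 0.0128
scene clock0 [ 572.7 -393.2] [50.7 32.2] -1.088 368 0.0691
t 36.77 pos [ 645.3 -387.1  187.2] phi 2.052 w 0.0869 gf 0.0
roll 0.002 shift [ 0.0296 -0.0655  0.0872]
```

>>> {"api": "arm_command", "payload": {
  "deltas": [1,0.015,-0.033,0,0,1,0.0146,-0.0325,0.02,0,1,0,0,0.04,0,1,0,0,0.028,0,1,0,0,0,0,1,0,0,0,0]
}}

```text
time: 37.52
position: [0.5744, -0.3918, 0.0999]
tool_rot: [0.518, 0.855, -0.0, 0.001]
ft_force: [0.4, -0.2, -0.2]
grip_width: 0.0871
grip_force: 0.0
```

```bash
python3 - <<'E'
from h import *
p,d=imaging.camera('wrist'); W=cloud('wrist',d); cv2.imwrite('pics/w6.png',p[:,:,::-1])
m=(W[...,2]>.055)&(W[...,2]<.08)&(np.hypot(W[...,0]-.573,W[...,1]+.391)<.05); s=clean(m); print(rect(W[s][:,:2]),s.sum(),np.median(W[s][:,2]))
E
python3 go.py 573.5,-391,-13,2.05
```

```text
(array([ 572.3, -391.2]), array([63.1, 40.4]), np.float64(-1.087)) 4477 0.07109052283634812
t 37.58 pos [ 574.7 -392.   100.5] phi 2.051 w 0.0872 gf 0.0
roll 0.001 shift [ 0.0015 -0.0006  0.1135]
```

View pics/w6.png

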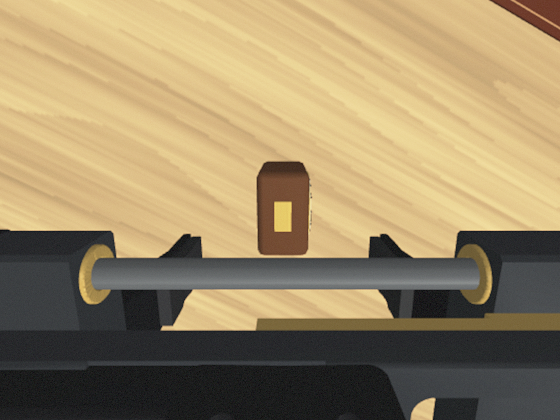

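The clock (283,210) lies centred between the fingers and square to them, with the dial on the right, which is the +x side. I'll descend and grip.

>>> {"api": "arm_command", "payload": {
  "deltas": [1,0.001,0,0.03,0,1,0,0,0.04,0,1,0,0,0.03,0,1,0,0,0.013,0,1,0,0,0,0,-1,0,0,0,0,-1,0,0,0,0,-1,0,0,0,0,-1,0,0,0,0,-1,0,0,0,0,-1,0,0,0,0,-1,0,0,0,0],
  "newtons": 25
}}

```text
time: 39.08
position: [0.5728, -0.3903, -0.0142]
tool_rot: [0.519, 0.855, -0.0, -0.0]
ft_force: [-1.5, 1.2, 1.1]
grip_width: 0.0376
grip_force: 25.0
```

>>> {"api": "arm_command", "payload": {
  "deltas": [-1,0,0,-0.02,0,-1,0,0,-0.04,0,-1,0,0,-0.05,0,-1,0,0,-0.05,0,-1,0,0,0,0.15,-1,0,0,0,0.15,-1,0,0,0,0.147,-1,0,0,0,0]
}}

```text
time: 40.08
position: [0.5732, -0.39, 0.1467]
tool_rot: [0.695, 0.719, 0.0, 0.0]
ft_force: [0.0, -0.0, -1.8]
grip_width: 0.0377
grip_force: 25.0
```

```bash
python3 go.py 640,-391,150,1.604 640,21,150,1.604 461.5,21,150,1.604
```

```text
t 40.08 pos [ 573.2 -390.   146.7] phi 1.606 w 0.0377 gf 25.0
roll 0.002 shift [-0.0032  0.0668 -0.0033]
roll 0.002 shift [ 0.4086  0.0804 -0.0033]
roll 0.002 shift [ 0.4145 -0.098  -0.0033]
```

>>> {"api": "arm_command", "payload": {
  "deltas": [-1,0,0.035,0,0,-1,0.02,0.04,0,0,-1,0.045,0.005,0,0,-1,0.05,0,0,0,-1,0.05,0,0,0,-1,0.05,0,0,0,-1,0.05,0,0,0,-1,0.05,0,0,0,-1,0.05,0,0,0,-1,0.043,0,0,0,-1,0,0,0,0]
}}

```text
time: 41.45
position: [0.6389, 0.024, 0.1463]
tool_rot: [0.693, 0.721, 0.0, -0.0]
ft_force: [0.2, -0.2, -1.6]
grip_width: 0.0383
grip_force: 25.0
```

>>> {"api": "arm_command", "payload": {
  "deltas": [-1,0,-0.03,0,0,-1,0.0035,-0.05,0,0,-1,0.003,-0.05,0,0,-1,0,-0.045,0,0,-1,0,0,0,0,-1,0,0,0,0]
}}

```text
time: 42.2
position: [0.4662, 0.02, 0.1466]
tool_rot: [0.695, 0.719, 0.001, 0.002]
ft_force: [0.9, 0.2, -1.3]
grip_width: 0.038
grip_force: 25.0
```

```bash
python3 go.py 461.5,21,-13,1.604
```

```text
t 42.2 pos [466.2  20.  146.6] phi 1.604 w 0.038 gf 25.0
roll -0.0 shift [ 0.0012 -0.0047  0.1596]
```

>>> {"api": "arm_command", "payload": {
  "deltas": [-1,0.001,-0.003,0.04,0,-1,0,0,0.05,0,-1,0,0,0.04,0,-1,0,0,0.02,0,-1,0,0,0.005,0,-1,0,0,0,0,-1,0,0,0,0]
}}

```text
time: 43.08
position: [0.4627, 0.0215, -0.0084]
tool_rot: [0.695, 0.719, 0.001, 0.001]
ft_force: [-0.8, 0.2, -1.0]
grip_width: 0.0377
grip_force: 25.0
```

```bash
python3 go.py 461.5,21,-13.8,1.604
```

```text
t 43.08 pos [462.7  21.5  -8.4] phi 1.604 w 0.0377 gf 25.0
roll -0.0 shift [-0.0005 -0.0012  0.0054]
```

Lower 5 mm, release, retreat up, then clear to the side.

>>> {"api": "arm_command", "payload": {
  "deltas": [-1,0,-0.001,0.005,0,-1,0,0,0,0,1,0,0,0,0,1,0,0,0,0,1,0,0,0,0,1,0,0,0,0,1,0,0,0,0,1,0,0,-0.03,0,1,0,0,-0.05,0,1,0,0,-0.06,0,1,0,0,-0.06,0,1,0,0,-0.05,0]
}}

```text
time: 44.58
position: [0.4604, 0.0218, 0.2382]
tool_rot: [0.695, 0.719, 0.001, 0.001]
ft_force: [1.4, -0.2, 0.4]
grip_width: 0.0868
grip_force: 0.0
```

>>> {"api": "arm_command", "payload": {
  "deltas": [1,-0.05,0,-0.03,0,1,-0.06,0,0,0,1,-0.06,0,0,0,1,-0.06,0,0,0,1,-0.06,0,0,0,1,-0.06,0,0,0,1,-0.06,0,0,0,1,0,0,0,0]
}}

```text
time: 45.58
position: [0.4732, -0.3925, 0.2647]
tool_rot: [0.697, 0.717, -0.0, 0.0]
ft_force: [0.2, 1.0, 0.4]
grip_width: 0.0871
grip_force: 0.0
```

```bash
python3 chk.py notebook paper_on pen clock camera globe; python3 mug.py top9.npz; python3 go.py; python3 -c "
from h import *
p=[np.load(n+'9.npz')['p'] for n in ('top','scene')]
cv2.imwrite('pics/f.png',cv2.resize(np.hstack(p),(800,300),interpolation=cv2.INTER_AREA)[:,:,::-1])"
```

```text
top notebook [634.9 -14.5] [100.8  63.4] 0.022 496 0.0191
top paper_on [634.3 -14.8] [59.7 43.6] 0.021 369 0.0451
top pen [635.5  81.1] [128.1  13.1] 0.042 186 0.0137
top clock [460.5  18.8] [61.5 40.3] -1.545 412 0.0695
top camera [455.2 190.5] [116.6  66.2] -1.536 858 0.0621
top globe [ 495.7 -127. ] [101.5  35.3] -0.96 442 0.1402
scene notebook [637.5 -12.3] [100.5  65.7] 0.028 508 0.0184
scene paper_on [637.9 -14.1] [60.6 44.2] -0.001 397 0.0443
scene pen [636.5  82.2] [125.1  13.1] 0.025 184 0.0134
scene clock [464.   20.4] [63.6 40.2] -1.548 361 0.0683
scene camera [457.6 190. ] [118.6  67.1] -1.544 587 0.0608
scene globe [ 474.1 -148.8] [104.  100.8] 0.86 1827 0.1408
176 [0.52969932 0.35956525] [0.61263383 0.42527749]
(571.1182861328125, 392.4311218261719) 41.51941680908203
t 45.67 pos [ 473.2 -387.7  264.9] phi 1.602 w 0.0869 gf 0.0
```

View pics/f.png

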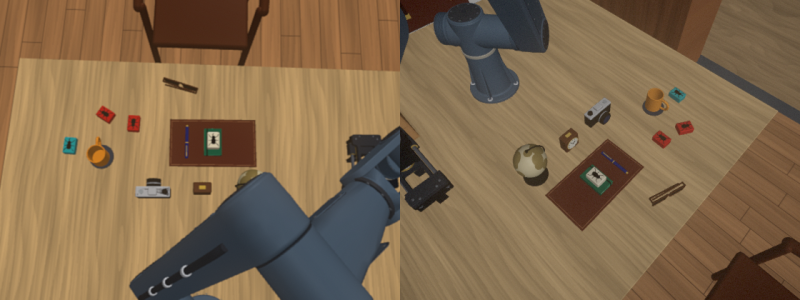

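Both views show everything in place: the set on the pad, the clock between globe and camera with its dial to the chair, and the mug upright on the coaster. I'll check the mug's centre and level in both views before handing in.

Run:
```python
from h import *
for n in ('top','scene'):
    W=cloud(n,np.load(n+'9.npz')['d'])
    s=(np.hypot(W[...,0]-.568,W[...,1]-.392)<.039)&(W[...,2]>.07)&(W[...,2]<.09); t=W[clean(s)]
    pl=np.linalg.lstsq(np.c_[t[:,:2],np.ones(len(t))],t[:,2],rcond=None)[0]
    print(n,len(t),np.median(t[:,2]),'tilt',pl[:2],rect(t[:,:2]),cv2.fitEllipse((cv2.convexHull((t[:,:2]*1000).astype(np.float32)))))
```

```text
top 155 0.07540234644677479 tilt [ 0.00088619 -0.00877066] (array([562.4, 391.7]), array([65.5, 63.9]), np.float64(0.856)) ((563.142333984375, 392.4981994628906), (65.18505859375, 68.00422668457031), 101.9568862915039)
scene 129 0.07558053277339771 tilt [-0.00286457 -0.00469168] (array([565.2, 393.3]), array([66., 65.]), np.float64(-1.32)) ((565.3685302734375, 392.8772277832031), (64.7879638671875, 68.17536926269531), 38.55135726928711)
```

```bash
python3 -c "
from rig import order; print(order.hand_in())"
```

```text
the job is handed in; nothing more can be done
None
```

The desk is laid and handed in after about 46 s of robot time; the last camera check put every item within its limits (mug about 4 mm off the coaster's middle), and the hand-in gave no verdict.

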